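# Reject a worn clock wheel and show the camera its spare from the flap case

### The arm

A 6-joint arm with a two-finger parallel gripper is mounted at the origin on the work surface. World frame = base frame: x ahead of the robot, y to its left, z up, the work surface at z = 0. Lengths are in mm, angles in degrees, forces in N, time in s.
With the tool pointing down it reaches from about 325 to 750 mm from the base axis. Payload 7.6 kg.
Tool frame: the origin (TCP) lies at the very end of the fingers, on their centre line; the grasp point (between the pads) lies behind it (arm.grasp_offset is the z of the grasp point in the tool frame, in mm); z points along the fingers, y is the direction in which the jaws open and shut (so a half turn about z gives the same grasp; the last joint's range is limited). The gripper opens to 85 mm and grips with 20 to 120 N. Pads are 22 mm wide; open, the fingers measure 114 mm over their backs; the gripper's body (76 mm by 85 mm) begins 54 mm behind the grasp point. The pads swing forward as they close: fully open they stand 13 mm farther back than shut.
Start: joints at [-78.169, 2.991, 80.254, -0, 96.75, -4.028], TCP at [143.496, -505.029, 231.323] pointing down, gripper open.
Joint ranges: [-166.34, 166.34], [-52.06, 124.39], [6.96, 135.62], [-60.46, 240.46], [14.63, 156.25], [-167.68, 167.68]. Speed limits (degrees/s): [147.25, 147.25, 172.46, 180, 180, 180].

### API

Orientations are given as [roll, pitch, yaw] about the fixed x, y, z axes, in that order (R = Rz(yaw) Ry(pitch) Rx(roll)).
In Python, from cell import arm, viewer gives the robot as it stands. The module is installed in compiled form; this text tells all that it offers.
- The arm moves only by the tool carry_out, never from a script. Its argument "rows" is a list of rows, each a list of 4 numbers: the shift along the tool's x, y, z in m, then the turn about the tool's z in degrees. In form: [[tx, ty, tz, roll], ...]. A call has 1 to 12 rows; each row shifts and turns the commanded pose from where the row before left it, along the tool's axes as they then stand; what a row does not reach is not made up. A row lasts 1/10 s, in which the tool goes at most 50 mm and 8.59 degrees, less where a joint would pass 70% of its speed; a pose out of reach is approached as far as the arm can. A call with a gripper value outside its range is refused whole. "gripper" is the opening, from 0 (shut) to 1 (fully open), set as the call begins (left out, the last holds). The fingers move at their own pace and stop on an object; "newtons" is the grip in N (left out, the last holds). Time passes only in rows, so rows that do not move let the fingers close. It gives the time, the measured TCP pose, the force and the opening at its end, in the units of the state.
- arm.read_state(): the state, without advancing time (a new reading comes with each control period).
- viewer.capture(name): name is "scene" or "top" or "wrist"; returns the picture (480x640x3 uint8, red, green, blue); there is no depth.
- viewer.camera_params(name): a dict with "fx", "fy", "cx", "cy" (pixels), "k1" (the pictures are not rectified: a ray, as slopes to the right and down, at radius r is drawn at 1 + k1 r^2 times it, then the intrinsics apply), "pose" (4x4, takes a point from camera to world coordinates); the wrist camera has in their place "tool_from_camera" (4x4, takes a point from camera to tool coordinates, whose origin is the TCP and whose axes are the flange's). Camera axes: x right, y down, z forward; pixel columns grow to the right and rows downward; lengths in mm; the calibration is good to about 2 mm. A picture is of the moment at which its call begins: read the wrist's pose just before it. camera_params takes no time and is no camera call.
- arm.sign_off(): hands the job in, once; it reports no verdict.
The state is a dict: "time_s": time; "qpos": joint angles; "qvel": joint speeds; "tau": joint torques, N m; "eef_pos": TCP position; "orientation": TCP orientation; "ft_force": force on the tool from outside, world axes, zero at the start; "moment": the same for the moment, N m; "opening": finger opening in mm.
Only numpy, scipy, OpenCV 4.12 (cv2) and the standard library are available. Lean on these libraries where they do the work, as an engineer would, in place of code of your own. Each camera call takes 0.05 s, during which the arm holds its last target. There are 200 camera calls.

### The job

Put the worn toothed wheel into the wire basket; then swing the flap of the spares case up and leave it standing open, draw the carrier plate with the replacement wheel out of the case, and hold it upright and square-on in front of the inspection camera, its middle level with the lens and about 11 cm from it. Finish while still holding the plate there, still and touching nothing else; leave the other things on the bench alone.

Things in the scene. Friction and masses are not known exactly. Their poses are not given: they have to be found in the camera images.
- worn_mid (a point): Centre (half-way up) of the worn clock wheel: a brass piece standing flat on the bench near the middle, toothed rim 47 mm across and 6 mm high at the bottom, a smooth drum 30 mm across above it, 26 mm high in all, about 90 g; z is up along its axis.
- basket: Square wire basket, 150 mm by 150 mm outside, 70 mm high, wires act as closed 4 mm walls and floor, open at the top, fixed to the bench. Origin under its centre, on the bench; sides along x and y. It may be on the left or the right.
- case: Grey spares case, fixed, left or right on the bench: 120 mm (x) by 150 mm (y), 110 mm high, 5 mm walls and floor, closed by the flap. Origin on the bench under its centre; x points from its front wall to the hinge side. Inside, two guides 45 mm high hold the ends of the carrier plate (1.5 mm play), which stands in the plane y = 0, its middle at x = -10 mm; 60 mm are free either side of its tab.
- flap (a joint): Angle of the case's flap (rad): 0 closed, grows as the front edge rises, 1.75 at the stop, leaning back past upright. May start slightly ajar. Aluminium, 6 mm thick, 122 mm by 150 mm, 0.2 kg; its stiff hinge (0.2 N m) keeps it where it is left.
- flap_hinge (a point): Mid-point of the hinge line, at the far top edge of the case (case x = 60 mm, 111 mm above the bench). The hinge line runs along the case's y axis.
- flap_knob (a point): Centre of the black barrel knob on the flap: a cylinder 16 mm across and 26 mm long on a 10 mm stem, lying along the case's y axis (parallel to the hinge). It lies 100 mm from the hinge line along the flap and 34 mm above the flap's underside; 145 mm above the bench when closed. Pinched on its two end faces it can swivel between the fingers as the flap turns.
- spare_mid (a point): Centre (half-way up) of the aluminium carrier plate, 6 mm thick, 90 mm high, 0.11 kg; x along its width, y square to its face, z up. Lower 60 mm: 70 mm wide, with a brass toothed wheel 40 mm across, 10 mm thick; upper 30 mm: a tab 30 mm wide, to grip across its thickness. Stands on edge on the case's floor, tab top 95 mm above the bench. Clears the guides after 45 mm and the rim after 105 mm of lift.
- viewer: Inspection camera on a stand, fixed to the bench at the back middle: base 90 mm square, white 50 mm cube head, a black lens barrel 38 mm across. Origin on the bench; x points from the lens backwards, so the lens looks along -x. The lens axis is 160 mm above the bench, the front of the lens at x = -50 mm; the head's top is 185 mm above the bench.
- view_point (a point): The place to show things to the camera: on the lens axis, 110 mm in front of the lens, 160 mm above the bench. Its x axis runs along the lens axis, towards the lens.
- oil: Small amber oil bottle, 32 mm across, 70 mm tall, bystander; origin under its centre.
- loupe: Black eye loupe, a cone 36 mm across and 32 mm tall, bystander; origin under its centre.
- bezel: Plain brass ring without teeth, 60 mm across, 8 mm high, lying flat, bystander; origin under its centre.
- driver: Screwdriver 150 mm long lying on the bench, bystander; origin under its middle, x along it.
- weight: Brass clock weight, a cylinder 44 mm across with a stem, 80 mm tall, bystander; origin under its centre.
- jar: Small lidded jar, 52 mm across, 60 mm tall, bystander; origin under its centre.
Not all that is in view belongs to the job. Leave any green look-alike of the part that bears worn_mid alone.

How it is judged:
By the outcome, as a careful person would: the job done as asked, in the order asked, and still so for the second after the job is handed in, while the arm keeps its last pose, push and grip.
It also fails if it takes over 64 s, if anything falls off the work surface, if the arm or the gripper's body presses on something with over 40 N, if the wrist force passes 120 N, or if a joint passes its speed limit or range.

## Working session

There is one attempt and no reset: what is moved stays moved. The work goes in short steps, Python scripts to look and compute and a tool call to move; the robot and the scene stay as the last step left them, time stands still between calls to the robot, and variables do not carry over. Pictures are saved under pics/ and viewed, about 8 in all and at most 12, crops included, and the job is handed in when it is done.

Besides the shell and the picture viewer there is one more tool, called as name(argument=value, ...) on one line, values as JSON. carry_out: Moves the arm, as the interface text tells. Its arguments: {"type":"object","properties":{"rows":{"type":"array"},"gripper":{"type":"number"},"newtons":{"type":"number"}},"required":["rows"]}

```bash
mkdir -p pics; cat > h.py <<'E'
import numpy as np, cv2
from cell import arm, viewer
from scipy.spatial.transform import Rotation as R
def tool():
    s=arm.read_state(); T=np.eye(4); T[:3,:3]=R.from_euler('xyz',s['orientation'],degrees=True).as_matrix(); T[:3,3]=s['eef_pos']; return T
def cap(n,f=None):
    p=viewer.camera_params(n)
    P=np.array(p['pose']) if 'pose' in p else tool()@np.array(p['tool_from_camera'])
    im=viewer.capture(n)
    if f: cv2.imwrite('pics/'+f,im[:,:,::-1])
    return im,p,P
def ray(p,P,uv):
    K=np.array([[p['fx'],0,p['cx']],[0,p['fy'],p['cy']],[0,0,1.]])
    m=cv2.undistortPoints(np.array([[uv]],float),K,np.array([p['k1'],0,0,0.]))[0,0]
    return P[:3,3],P[:3,:3]@np.array([m[0],m[1],1])
def onz(p,P,uv,z):
    o,d=ray(p,P,uv); return o+d*(z-o[2])/d[2]
def proj(p,P,X):
    c=np.linalg.inv(P)@np.append(X,1); a=c[:2]/c[2]; a=a*(1+p['k1']*(a@a)); return a*[p['fx'],p['fy']]+[p['cx'],p['cy']]
E
python3 - <<'E'
from h import *
import h
s=arm.read_state();print(s, arm.grasp_offset)
for n in('scene','top','wrist'):
    im,p,P=cap(n,n+'0.png'); print(n,{k:v for k,v in p.items() if k!='pose'}); print(P.round(3))
E
```

```text
{'time_s': 0.0, 'qpos': array([-7.81696455e+01,  3.02607487e+00,  8.03118298e+01, -1.48905498e-03,
        9.67518745e+01, -4.02537158e+00]), 'qvel': array([ 0.09384243,  0.01046523,  0.04623473,  0.06028772, -0.00340512,
       -0.07960086]), 'tau': array([-5.92685888e-05, -3.81665897e+01, -3.60190415e+01, -3.32237926e-05,
        6.20801075e-03, -2.35790608e-06]), 'eef_pos': array([ 143.41283873, -504.71440375,  230.49337644]), 'orientation': array([-1.79910338e+02, -4.82698391e-03,  1.58555484e+01]), 'ft_force': array([ 1.0089682 , -0.22372491,  0.61704996]), 'moment': array([-0.01623802, -0.04550122,  0.01128077]), 'opening': 85.58905282245536} -18.700000000000003
scene {'fx': 455.82482676456385, 'fy': 455.82482676456385, 'cx': 329.52285152445467, 'cy': 238.46054291631398, 'k1': 0.029516320213957694}
[[-7.270000e-01  3.710000e-01 -5.780000e-01  1.060218e+03]
 [ 6.870000e-01  4.130000e-01 -5.980000e-01  4.508110e+02]
 [ 1.700000e-02 -8.320000e-01 -5.550000e-01  6.255820e+02]
 [ 0.000000e+00  0.000000e+00  0.000000e+00  1.000000e+00]]
top {'fx': 605.7320023451707, 'fy': 605.7320023
[... 340 characters left out ...]
2228385675117, 'fy': 385.2228385675117, 'cx': 318.5062608515267, 'cy': 243.17519973661211, 'k1': -0.0830403917370993, 'tool_from_camera': array([[-4.65575867e-04, -9.47096967e-01, -3.20947220e-01,
         8.37894857e+01],
       [ 9.99999826e-01, -5.57516066e-04,  1.94567784e-04,
        -3.98011747e-02],
       [-3.63207790e-04, -3.20947074e-01,  9.47097062e-01,
        -1.41967876e+02],
       [ 0.00000000e+00,  0.00000000e+00,  0.00000000e+00,
         1.00000000e+00]])}
[[ 2.73000e-01 -9.11000e-01 -3.09000e-01  2.24089e+02]
 [-9.62000e-01 -2.59000e-01 -8.70000e-02 -4.82006e+02]
 [-1.00000e-03  3.21000e-01 -9.47000e-01  3.72546e+02]
 [ 0.00000e+00  0.00000e+00  0.00000e+00  1.00000e+00]]
```

View pics/top0.png

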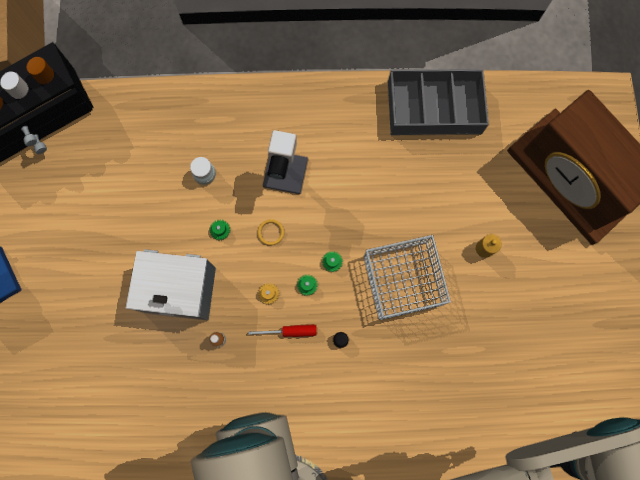

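View pics/scene0.png

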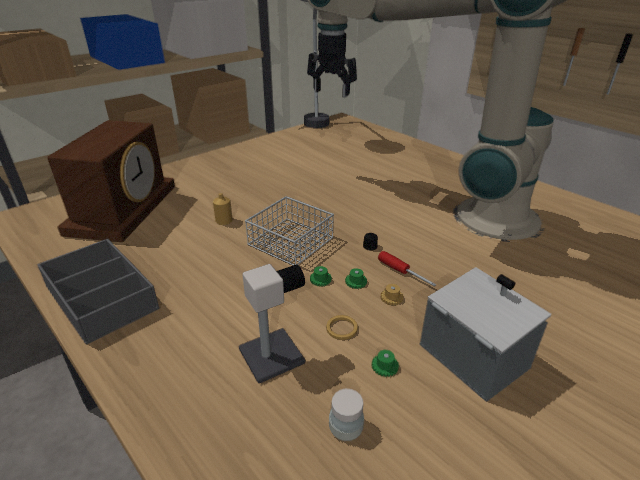

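Worn-wheel candidates in the top view: brass toothed (269,293), which is the choice; green look-alikes (220,230), (333,262), (307,285); plain bezel (271,232); brass weight (489,245). The case is on the left with its knob at (159,300), the basket is on the right at (406,278), and the viewer is at (287,170).

```bash
python3 - <<'E'
from h import *
im,p,P=cap('top')
hsv=cv2.cvtColor(im,cv2.COLOR_RGB2HSV)
print('worn guess',onz(p,P,(269,292),20).round(1))
for n,uv,z in [('flapTL',(136,251),117),('TR',(215,258),117),('BR',(207,318),117),('BL',(127,313),117),('knob',(159,299),150),
  ('bTL',(366,251),70),('bTR',(433,237),70),('bBR',(448,302),70),('bBL',(381,318),70),('v1',(272,190),0)]:
    print(n,onz(p,P,uv,z).round(1))
a=cv2.resize(im[235:345,110:330],None,fx=3.6,fy=3.6,interpolation=cv2.INTER_CUBIC)
b=cv2.resize(im[115:205,220:440],None,fx=3.6,fy=3.6,interpolation=cv2.INTER_CUBIC)[:200]
b=cv2.resize(im[120:200,245:325],None,fx=3.6,fy=3.6,interpolation=cv2.INTER_CUBIC)
out=np.zeros((596,792,3),np.uint8); out[:396]=a
s=cv2.resize(im[122:198,250:320],(216,200)) 
b=cv2.resize(im[125:197,255:315],(240,200)[0:1]+(200,)) if 0 else cv2.resize(im[125:196,250:320],(200,200),interpolation=cv2.INTER_CUBIC)
out[396:596,:200]=b
c=cv2.resize(im[230:325,355:455],(210,200),interpolation=cv2.INTER_CUBIC); out[396:596,210:420]=c
sc,ps,Ps=cap('scene'); d=cv2.resize(sc[260:380,230:310],(133,200)); out[396:596,430:563]=d
d=cv2.resize(sc[260:400,410:560],(214,200)); out[396:596,570:784]=d
cv2.imwrite('pics/crop1.png',out[:,:,::-1])
E
```

```text
worn guess [462.9  17.9  20. ]
flapTL [543.1 287.7 117. ]
TR [524.5 121.7 117. ]
BR [401.4 137.7 117. ]
BL [414.4 303.3 117. ]
knob [438.5 228.6 150. ]
bTL [ 540.3 -194.1   70. ]
bTR [ 567.6 -340.6   70. ]
bBR [ 426.1 -364.7   70. ]
bBL [ 396.4 -220.2   70. ]
v1 [700.7  10.    0. ]
```

View pics/crop1.png

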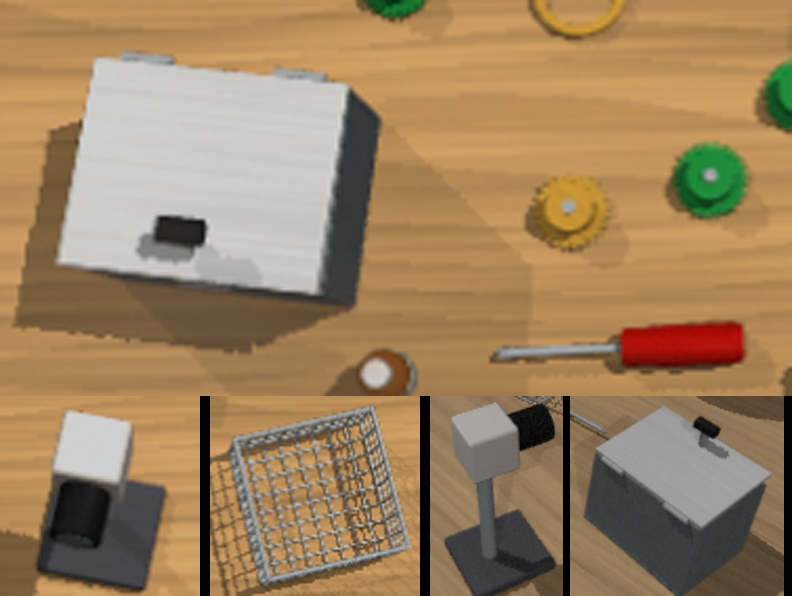

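```bash
python3 - <<'E'
from h import *
p=viewer.camera_params('top');P=np.array(p['pose'])
def q(l,z): return np.array([onz(p,P,u,z) for u in l])
def rep(n,c):
    m=c.mean(0); print(n,c[:,:2].round(1).tolist(),'mean',m.round(1),'len',[np.linalg.norm(c[i]-c[(i+1)%len(c)]).round(1) for i in range(len(c))],
     'dirs',[np.degrees(np.arctan2(*(c[(i+1)%len(c)]-c[i])[[1,0]])).round(1) for i in range(len(c))])
f=[(136.4,251.7),(207.2,258.6),(198.6,316.9),(126.1,308.1)]
rep('flap',q(f,117))
rep('basket',q([(365.5,250),(433.6,234.8),(449.3,301.3),(382.1,318.4)],70))
rep('vbase',q([(263.3,186.8),(301.8,193.2),(307.8,157)],5))
rep('vhead',q([(272.7,130.7),(296.2,134.2),(293,152.7),(268.5,153.4)],185))
print('lens', q([(275,176)],160))
print('worn',q([(267.8,292.5)],26),q([(267.5,294.2)],6))
print('knob',q([(160,299.2)],153))
E
```

```text
flap [[541.6, 286.8], [523.6, 137.9], [404.0, 154.9], [424.5, 305.4]] mean [473.4 221.2 117. ] len [np.float64(150.0), np.float64(120.9), np.float64(152.0), np.float64(118.6)] dirs [np.float64(-96.9), np.float64(171.9), np.float64(82.2), np.float64(-9.0)]
basket [[542.5, -193.1], [572.4, -342.2], [427.5, -367.6], [395.5, -222.5]] mean [ 484.5 -281.4   70. ] len [np.float64(152.1), np.float64(147.1), np.float64(148.5), np.float64(149.9)] dirs [np.float64(-78.7), np.float64(-170.1), np.float64(102.4), np.float64(11.3)]
vbase [[707.4, 29.6], [690.0, -58.5], [776.8, -74.1]] mean [724.7 -34.3   5. ] len [np.float64(89.8), np.float64(88.3), np.float64(124.8)] dirs [np.float64(-101.2), np.float64(-10.2), np.float64(123.8)]
vhead [[772.1, -4.2], [763.4, -51.8], [723.9, -44.7], [723.7, 4.6]] mean [745.8 -24.  185. ] len [np.float64(48.4), np.float64(40.1), np.float64(49.3), np.float64(49.3)] dirs [np.float64(-100.4), np.float64(169.8), np.float64(90.3), np.float64(-10.3)]
lens [[683.68039567  -6.54791228 160.        ]]
worn [[461.1696345   20.10064445  26.        ]] [[459.68557135  22.26042609   6.        ]]
knob [[437.71497274 225.78519372 153.        ]]
```

carry_out(rows=[[0.02,-0.0187,0],[0.034,-0.0317,0],[0.034,-0.0317,0],[0.034,-0.0317,0],[0.034,-0.0317,0],[0.034,-0.0317,0],[0.034,-0.0317,0],[0.034,-0.0317,0],[0.034,-0.0317,0],[0.034,-0.0317,0],[0.034,-0.0317,0],[0.034,-0.0317,0]], gripper=0.65)

```text
invalid input
```

carry_out(rows=[[0.02,-0.018,0.025],[0.02,-0.018,0.03],[0.01,-0.012,0.03],[0.005,-0.004,0.015],[0,0,0],[0,0,0]])

```text
invalid input
```

```bash
python3 - <<'E'
from h import *
s=arm.read_state();print(s['time_s'],s['eef_pos'],s['orientation'],s['opening'])
im,p,P=cap('wrist','w1.png')
hsv=cv2.cvtColor(im,cv2.COLOR_RGB2HSV)
m=cv2.inRange(hsv,(15,120,90),(28,255,255))
n,l,st,c=cv2.connectedComponentsWithStats(m)
for i in range(1,n):
    if st[i,4]>800: print(st[i],c[i],onz(p,P,c[i],10).round(1))
print(proj(p,P,np.array([461,21,26])))
E
```

```text
0.25 [ 143.4595641  -504.90199897  230.92866331] [-1.79961649e+02 -1.72451476e-03  1.58592494e+01] 85.42249269241658
[     0      0    640    460 255327] [316.86103311 201.56009353] [ 145.9 -502.5   10. ]
[100.51061641   5.41243492]
```

View pics/w1.png

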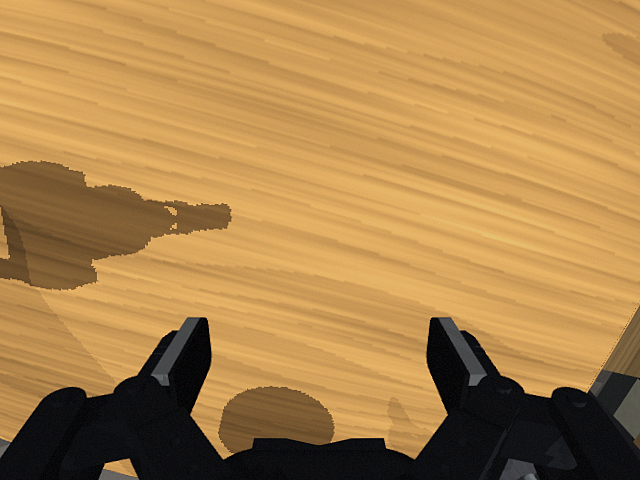

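That wrist view shows only bare wood: the moves were refused because each row needs 4 numbers. I'll resend them.

carry_out(rows=[[0.02,-0.0187,0,0],[0.034,-0.0317,0,0],[0.034,-0.0317,0,0],[0.034,-0.0317,0,0],[0.034,-0.0317,0,0],[0.034,-0.0317,0,0],[0.034,-0.0317,0,0],[0.034,-0.0317,0,0],[0.034,-0.0317,0,0],[0.034,-0.0317,0,0],[0.034,-0.0317,0,0],[0.034,-0.0317,0,0]], gripper=0.65)

```text
time_s: 1.5
eef_pos: [422.7, -42.0, 231.5]
orientation: [180.0, -0.0, 15.9]
ft_force: [-0.1, -0.7, 0.7]
opening: 55.6
```

carry_out(rows=[[0.02,-0.018,0.025,0],[0.02,-0.018,0.03,0],[0.01,-0.012,0.03,0],[0.005,-0.004,0.015,0],[0,0,0,0],[0,0,0,0]])

```text
time_s: 2.1
eef_pos: [460.9, 20.9, 131.9]
orientation: [180.0, -0.0, 15.9]
ft_force: [0.2, 1.1, 0.7]
opening: 55.3
```

```bash
python3 - <<'E'
from h import *
s=arm.read_state();print(s['time_s'],s['eef_pos'],s['orientation'],s['opening'])
im,p,P=cap('wrist','w2.png')
print(proj(p,P,np.array([461,21,26])))
E
```

```text
2.1 [460.87965539  20.92422505 131.86546633] [ 1.79981424e+02 -9.25079832e-03  1.58671471e+01] 55.26382738175951
[318.38157753 242.73644404]
```

View pics/w2.png

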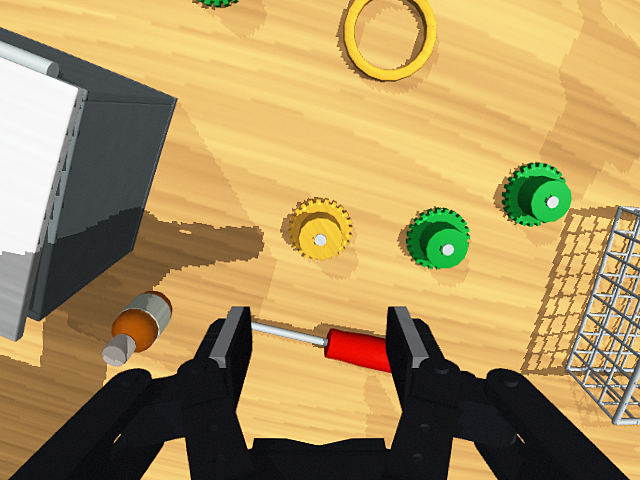

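Picture 5: the worn wheel's pin is at (320,240), where the projection predicted (318,243). The greens are at (445,250) and (550,200), and the path down is clear.

carry_out(rows=[[0,0,0.025,0],[0,0,0.03,0],[0,0,0.03,0],[0,0,0.02,0],[0,0,0.012,0],[0,0,0.006,0],[0,0,0,0],[0,0,0,0]])

```text
time_s: 2.95
eef_pos: [461.7, 21.0, 9.6]
orientation: [180.0, -0.1, 15.9]
ft_force: [-0.3, -0.0, 1.0]
opening: 55.3
```

carry_out(rows=[[0,0,0,0],[0,0,0,0],[0,0,0,0],[0,0,0,0],[0,0,0,0]], gripper=0.1, newtons=40)

```text
time_s: 3.45
eef_pos: [461.5, 21.1, 9.4]
orientation: [180.0, -0.1, 15.9]
ft_force: [-1.4, -0.2, 6.1]
opening: 28.5
```

carry_out(rows=[[0,0,-0.015,0],[0,0,-0.03,0],[0,0.01,-0.035,0],[-0.005,0.022,-0.03,0],[-0.0075,0.037,0,0],[-0.0075,0.037,0,0],[-0.0075,0.037,0,0],[-0.0075,0.037,0,0],[-0.0075,0.037,0,0],[-0.0075,0.037,0,0],[-0.0065,0.028,0,0],[-0.004,0.0153,0,0]])

```text
time_s: 4.65
eef_pos: [483.4, -283.4, 117.9]
orientation: [-180.0, 0.0, 15.8]
ft_force: [0.8, -0.3, -1.1]
opening: 28.1
```

carry_out(rows=[[0,0,0.01,0],[0,0,0.025,0],[0,0,0.025,0],[0,0,0.025,0],[0,0,0.014,0],[0,0,0.004,0],[0,0,0,0]])

```text
time_s: 5.35
eef_pos: [484.0, -280.8, 15.4]
orientation: [-180.0, -0.0, 15.9]
ft_force: [-1.0, 0.5, -1.2]
opening: 28.3
```

carry_out(rows=[[0,0,0,0],[0,0,0,0],[0,0,0,0],[0,0,-0.015,0],[0,0,-0.035,0],[0,0,-0.04,0],[0,0,-0.04,0],[0,0,-0.04,0],[0,0,-0.04,0],[0,0,-0.02,0],[0,0,-0.005,0]], gripper=0.6)

```text
time_s: 6.45
eef_pos: [484.5, -281.9, 255.2]
orientation: [179.7, -0.3, 15.9]
ft_force: [0.1, -0.6, 0.5]
opening: 51.1
```

carry_out(rows=[[0.004,-0.022,0,0],[0.008,-0.044,0,0],[0.008,-0.044,0,0],[0.008,-0.044,0,0],[0.008,-0.044,0,0],[0.008,-0.044,0,0],[0.008,-0.044,0,0],[0.008,-0.044,0,0],[0.008,-0.044,0,0],[0.008,-0.044,0,0],[0.008,-0.044,0,0],[0.006,-0.039,0,0]])

```text
time_s: 7.65
eef_pos: [432.5, 227.0, 249.4]
orientation: [180.0, 0.1, 15.9]
ft_force: [0.2, -0.2, 0.3]
opening: 51.5
```

carry_out(rows=[[0,0,0,-8],[0,0,0,-8.5],[0,0,0,-8.5],[0,0,0,-8.5],[0,0,0,-8.5],[0,0,0,-8.5],[0,0,0,-8.5],[0,0,0,-8.5],[0,0,0,-8.5],[0,0,0,-8.5],[0,0,0,-8.5],[0,0,0,-8.5]])

```text
time_s: 8.85
eef_pos: [433.0, 224.9, 249.3]
orientation: [-179.9, -0.0, 117.7]
ft_force: [0.1, 0.4, 0.4]
opening: 51.3
```

carry_out(rows=[[0,0,0,-8.5],[0,0,0,-8.5],[0,0,0,-8.5],[0,0,0,-8.5],[0,0,0,-8.5],[0,0,0,-8.5],[0,0,0,-3.8],[0,0,0,0],[0,0,0,0]])

```text
time_s: 9.75
eef_pos: [433.2, 225.0, 249.7]
orientation: [-180.0, -0.1, 172.0]
ft_force: [0.4, -0.3, -0.0]
opening: 51.2
```

```bash
python3 - <<'E'
from h import *
s=arm.read_state();print(s['time_s'],s['eef_pos'],s['orientation'],s['opening'],s['qpos'].round(1))
im,p,P=cap('wrist','w3.png')
print(proj(p,P,np.array([434,226,145])),proj(p,P,np.array([438,226,155])))
t,pt,Pt=cap('top')
o=np.zeros((480,640+160,3),np.uint8); o[:,:640]=im; o[:160,640:]=cv2.resize(t[230:330,360:460],(160,160))
cv2.imwrite('pics/w3.png',o[:,:,::-1])
E
```

```text
9.75 [433.2235005  224.99185534 249.71963189] [-1.79964506e+02 -5.05133854e-02  1.72043131e+02] 51.191706070272424 [ 23.1  -3.2  84.3  -0.   98.9 -58.9]
[319.68066336 241.36842123] [320.55341469 251.94556149]
```

View pics/w3.png

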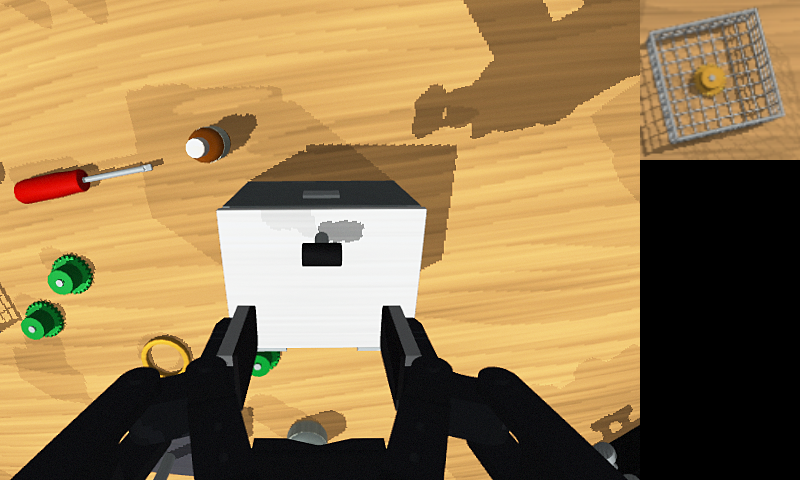

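Picture 6: the worn wheel sits in the basket. The knob is at (322,255), 40 px long, with its ends square to the jaws; the front edge of the flap is at row 208.

```bash
cat >> h.py <<'E'
def tri(rs):
    A=np.zeros((3,3));b=np.zeros(3);M=[]
    for o,d in rs:
        d=d/np.linalg.norm(d);m=np.eye(3)-np.outer(d,d);A+=m;b+=m@o;M.append((m,o))
    x=np.linalg.solve(A,b); return x,[np.linalg.norm(m@(x-o)).round(2) for m,o in M]
E
python3 - <<'E'
from h import *
s=arm.read_state();print(s['time_s'])
p=viewer.camera_params('top');P=np.array(p['pose']);ps=viewer.camera_params('scene');Ps=np.array(ps['pose'])
w=viewer.camera_params('wrist');W=tool()@np.array(w['tool_from_camera'])
print(tri([ray(p,P,(160,299.2)),ray(w,W,(322,254.5))]),tri([ray(p,P,(160,299.2)),ray(w,W,(322,254.5)),ray(ps,Ps,(506,282))]))
# front-edge: wrist vs top
print(tri([ray(p,P,(126.1,308.1)),ray(w,W,(427,208))]),tri([ray(p,P,(198.6,316.9)),ray(w,W,(218,208))]))
c=np.degrees;h=np.array([532.6,212.3,111]);x=np.array([np.cos(np.radians(-7.8)),np.sin(np.radians(-7.8)),0])
for t in (0,.05,.1,.15,.2):
    k=h+x*(-100*np.cos(t)+34*np.sin(t))+[0,0,100*np.sin(t)+34*np.cos(t)]; print(t,k.round(1),proj(w,W,k),proj(p,P,k))
E
```

```text
9.85
(array([438.41629573, 225.89382212, 156.59511907]), [np.float64(1.44), np.float64(1.44)]) (array([439.2587141 , 227.22157954, 151.99175355]), [np.float64(1.81), np.float64(1.99), np.float64(1.72)])
(array([423.05363249, 300.61215947, 136.22337033]), [np.float64(1.14), np.float64(1.14)]) (array([405.37659821, 154.78228356, 119.74987312]), [np.float64(1.66), np.float64(1.66)])
0 [433.5 225.9 145. ] [319.27189839 240.34829156] [160.91300385 301.69847837]
0.05 [435.3 225.6 150. ] [319.28584482 245.29396103] [160.4382095  300.54702753]
0.1 [437.4 225.3 154.8] [319.30080763 250.70353534] [159.99063777 299.26929914]
0.15 [439.7 225.  159.6] [319.31675788 256.57310131] [159.5719237  297.86752797]
0.2 [442.2 224.7 164.2] [319.33365577 262.89456271] [159.18364522 296.34440904]
```

carry_out(rows=[[-0.0048,0.0017,0.015,0],[0,0,0.03,0],[0,0,0.03,0],[0,0,0.02,0],[0,0,0.012,0],[0,0,0.004,0],[0,0,0,0],[0,0,0,0]])

```text
time_s: 10.65
eef_pos: [439.1, 226.4, 140.6]
orientation: [179.9, 0.1, 172.1]
ft_force: [0.5, -0.3, 0.2]
opening: 51.6
```

carry_out(rows=[[0,0,0,0],[0,0,0,0],[0,0,0,0],[0,0,0,0],[0,0,0,0]], gripper=0.1, newtons=30)

```text
time_s: 11.15
eef_pos: [438.5, 226.2, 139.6]
orientation: [180.0, 0.0, 172.2]
ft_force: [-1.9, -0.9, 2.9]
opening: 25.1
```

```bash
python3 - <<'E'
from h import *
s=arm.read_state();print(s['time_s'],s['eef_pos'],s['orientation'],s['opening'],s['ft_force'])
def k(t): return np.array([-100*np.cos(t)+34*np.sin(t),100*np.sin(t)+34*np.cos(t)])
for t0 in (.08,.115,.15):
    q=k(np.linspace(t0,1.7,25)); d=np.diff(q,axis=0)*1
    print(t0,q[-1]-q[0]); 
    if t0==.115: print((d).round(1).tolist())
E
```

```text
11.15 [438.53612897 226.17720369 139.57673109] [1.79993994e+02 1.80128547e-02 1.72160184e+02] 25.063792323677074 [-1.94737281 -0.89081613  2.90683421]
0.08 [138.84579845 142.24471098 144.99576709 147.08643704 148.50719881
 149.25158154 149.3161949  148.70074463 147.40803379 145.44395007
 142.81743892 139.54046284 135.6279469  131.09771071 125.97038734
 120.26932928 114.02050212 107.25236626  99.99574733  92.28369573
  84.15133617  75.63570763  66.77559473  57.61135103  48.18471525]
0.115 [140.68818253 143.69357845 146.07248232 147.81452233 148.91210334
 149.36043997 149.15757752 148.30440045 146.80462854 144.66480067
 141.89424632 138.50504486 134.51197294 129.93244002 124.78641248
 119.09632657 112.88699059 106.18547674  99.02100304  91.42480602
  83.43000445  75.07145501  66.38560027  57.41030985  48.18471525]
[[140.7, 143.7, 146.1, 147.8, 148.9, 149.4, 149.2, 148.3, 146.8, 144.7, 141.9, 138.5, 134.5, 129.9, 124.8, 119.1, 112.9, 106.2, 99.0, 91.4, 83.4, 75.1, 66.4, 57.4, 48.2]]
0.15 [142.35824119 144.98079955 146.99885216 148.40398461 149.19033814
 149.354634   148.89618714 147.81690908 146.12129995 143.81642967
 140.91190853 137.41984711 133.35480575 128.73373388 123.57589932
 117.90280796 111.73811407 105.10752171  98.03867751  90.56105541
  82.7058338   74.50576547  65.99504108  57.20914658  48.18471525]
```

```bash
python3 - <<'E'
import numpy as np
def k(t): return np.array([-100*np.cos(t)+34*np.sin(t),100*np.sin(t)+34*np.cos(t)]).T
q=k(np.linspace(.115,1.7,23)); r=np.round(q-q[0],1); print((-np.diff(r,axis=0)).round(1).tolist())
E
```

```text
[[-3.5, -6.8], [-4.0, -6.4], [-4.4, -6.2], [-4.9, -5.9], [-5.3, -5.4], [-5.6, -5.1], [-6.0, -4.7], [-6.4, -4.2], [-6.6, -3.8], [-6.9, -3.2], [-7.1, -2.8], [-7.2, -2.2], [-7.4, -1.7], [-7.6, -1.2], [-7.5, -0.7], [-7.6, -0.0], [-7.6, 0.4], [-7.6, 1.0], [-7.4, 1.6], [-7.3, 2.1], [-7.2, 2.6], [-6.9, 3.1]]
```

carry_out(rows=[[-0.0035,0,-0.0068,0],[-0.004,0,-0.0064,0],[-0.0044,0,-0.0062,0],[-0.0049,0,-0.0059,0],[-0.0053,0,-0.0054,0],[-0.0056,0,-0.0051,0],[-0.006,0,-0.0047,0],[-0.0064,0,-0.0042,0]])

```text
time_s: 11.95
eef_pos: [478.7, 220.8, 184.6]
orientation: [180.0, -0.0, 172.2]
ft_force: [-4.4, 3.9, -3.2]
opening: 25.0
```

carry_out(rows=[[-0.0066,0,-0.0038,0],[-0.0069,0,-0.0032,0],[-0.0071,0,-0.0028,0],[-0.0072,0,-0.0022,0],[-0.0074,0,-0.0017,0],[-0.0076,0,-0.0012,0],[-0.0075,0,-0.0007,0],[-0.0076,0,0,0]])

```text
time_s: 12.75
eef_pos: [536.7, 213.1, 201.5]
orientation: [179.9, 0.1, 172.2]
ft_force: [-3.8, 4.0, 3.2]
opening: 25.6
```

carry_out(rows=[[-0.0076,0,0.0004,0],[-0.0076,0,0.001,0],[-0.0074,0,0.0016,0],[-0.0073,0,0.0021,0],[-0.0072,0,0.0026,0],[-0.0069,0,0.0031,0],[0,0,0,0],[0,0,0,0]])

```text
time_s: 13.55
eef_pos: [581.9, 207.1, 191.8]
orientation: [179.8, 0.5, 172.1]
ft_force: [3.0, 3.6, 5.5]
opening: 25.2
```

carry_out(rows=[[0,0,0,0],[0,0,0,0],[0,0,0,0],[0,0,-0.01,0],[0,0,-0.02,0],[0,0,-0.025,0],[0,0,-0.025,0],[0.02,0,-0.005,0],[0.03,0,0,0],[0.035,0,0,0],[0.025,0,0,0],[0.0085,0,0,0]], gripper=0.5)

```text
time_s: 14.75
eef_pos: [460.4, 223.3, 275.2]
orientation: [180.0, 0.1, 172.2]
ft_force: [0.0, 0.5, 0.2]
opening: 42.4
```

carry_out(rows=[[0,0,0.015,0],[0,0,0.015,0],[0,0,0.01,0],[0,0,0,0],[0,0,0,0]])

```text
time_s: 15.25
eef_pos: [462.1, 222.7, 233.1]
orientation: [-180.0, -0.1, 172.1]
ft_force: [0.3, 0.8, -0.5]
opening: 42.9
```

```bash
python3 - <<'E'
from h import *
s=arm.read_state();print(s['time_s'],s['eef_pos'],s['orientation'],s['opening'])
im,p,P=cap('wrist')
c=np.array([463.2,221.8]);x=np.array([.9907,-.1357]);y=np.array([.1357,.9907])
for a,b,z in [(-15,0,95),(15,0,95),(0,3,95),(0,-3,95),(-35,0,65),(35,0,65)]:
    print(a,b,z,proj(p,P,np.append(c+a*x+b*y,z)).round(1))
t,pt,Pt=cap('top')
o=np.zeros((480,800,3),np.uint8); o[:,:640]=im; o[:200,640:]=cv2.resize(t[225:325,120:200],(160,200)); 
sc,_,_=cap('scene'); o[210:410,640:]=cv2.resize(sc[220:400,410:554],(160,200))
cv2.imwrite('pics/w4.png',o[:,:,::-1])
E
```

```text
15.25 [462.07069403 222.69615915 233.1286868 ] [-1.79954888e+02 -6.12236500e-02  1.72130878e+02] 42.89711004292607
-15 0 95 [317.1 209. ]
15 0 95 [317.3 246.9]
0 3 95 [321.2 228.2]
0 -3 95 [313.2 228.3]
-35 0 65 [317.2 176. ]
35 0 65 [317.5 257.4]
```

View pics/w4.png

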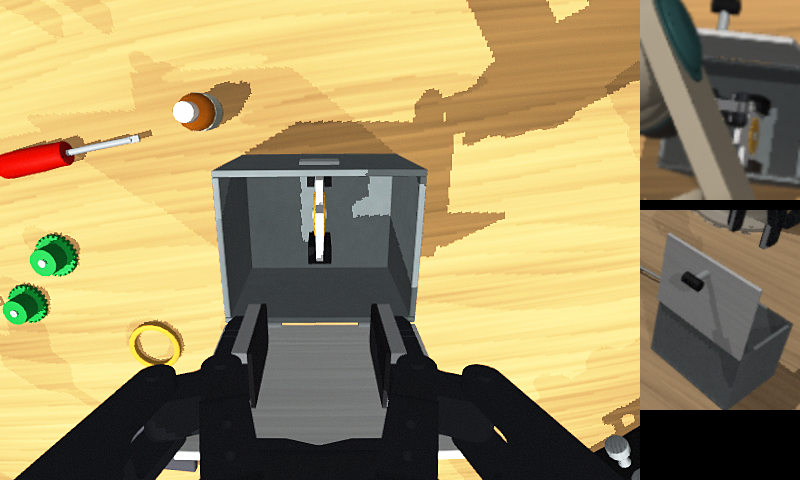

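Picture 7: the flap stands open. The plate is on edge at column 320 (predicted 317), rows 176 to 262. I'll zoom in to see which face carries the wheel.

```bash
python3 - <<'E'
from h import *
o=cv2.imread('pics/w4.png')
a=cv2.resize(o[165:275,275:365],(450,550),interpolation=cv2.INTER_CUBIC)
t,pt,Pt=cap('top')
c=np.array([463.2,221.8]);x=np.array([.9907,-.1357]);y=np.array([.1357,.9907])
print([proj(pt,Pt,np.append(c+k*x,95)).round(1) for k in(-15,15)],[proj(pt,Pt,np.append(c+k*y,35)).round(1) for k in(-8,8)])
b=cv2.resize(t[255:325,130:210],(340,298),interpolation=cv2.INTER_CUBIC)
r=np.zeros((550,800,3),np.uint8); r[:,:450]=a; r[:298,455:795]=b[:,:,::-1]
cv2.imwrite('pics/w4c.png',r)
E
```

```text
[array([167.9, 296.9]), array([170. , 282.7])] [array([178.9, 293.5]), array([171.8, 292.6])]
```

View pics/w4c.png

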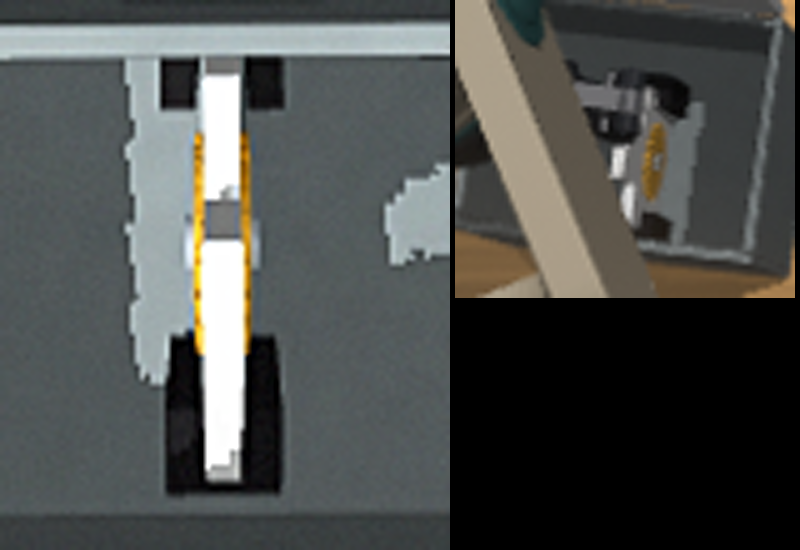

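The crop shows the wheel sits through the plate and shows on both faces, so either face may look at the lens. The plate is centred at column 319.6, so shift about 1 mm in +y and descend.

carry_out(rows=[[-0.002,0.001,0.015,0],[0,0,0.03,0],[0,0,0.03,0],[0,0,0.03,0],[0,0,0.025,0],[0,0,0.015,0],[0,0,0.012,0],[0,0,0.006,0],[0,0,0,0],[0,0,0,0]])

```text
time_s: 16.45
eef_pos: [464.4, 223.8, 71.5]
orientation: [180.0, 0.1, 172.2]
ft_force: [-0.1, -0.2, -0.7]
opening: 42.5
```

carry_out(rows=[[0,0,0,0],[0,0,0,0],[0,0,0,0],[0,0,0,0],[0,0,0,0],[0,0,0,0]], gripper=0, newtons=50)

```text
time_s: 17.05
eef_pos: [464.3, 223.8, 71.5]
orientation: [180.0, 0.1, 172.2]
ft_force: [-1.0, 0.4, 5.1]
opening: 4.9
```

carry_out(rows=[[0,0,-0.004,0],[0,0,-0.008,0],[0,0,-0.011,0],[0,0,-0.012,0],[0,0,-0.012,0],[0,0,-0.013,0],[0,0,-0.013,0],[0,0,-0.013,0],[0,0,-0.013,0],[0,0,-0.013,0],[0,0,-0.01,0],[0,0,-0.004,0]])

```text
time_s: 18.25
eef_pos: [464.3, 223.8, 198.3]
orientation: [180.0, 0.1, 172.2]
ft_force: [0.8, 0.5, -0.4]
opening: 5.0
```

carry_out(rows=[[0,-0.006,0,0],[0,-0.012,0,0],[0,-0.018,0,0],[0,-0.02,0,0],[0,-0.02,0,0],[0,-0.02,0,0],[0,-0.02,0,0],[0,-0.02,0,0],[0,-0.018,0,0],[0,-0.014,0,0],[0,-0.008,0,0],[0,-0.004,0,0]])

```text
time_s: 19.45
eef_pos: [438.9, 44.4, 196.4]
orientation: [-180.0, -0.0, 172.1]
ft_force: [0.0, 0.1, -1.6]
opening: 5.1
```

carry_out(rows=[[0,0,0,6],[0,0,0,8.5],[0,0,0,8.5],[0,0,0,8.5],[0,0,0,8.5],[0,0,0,8.5],[0,0,0,8.5],[0,0,0,8.5],[0,0,0,8.5],[0,0,0,8.5],[0,0,0,6.1],[0,0,0,4]])

```text
time_s: 20.65
eef_pos: [439.2, 45.6, 196.5]
orientation: [-180.0, 0.0, 79.4]
ft_force: [1.6, -0.6, -1.0]
opening: 4.9
```

```bash
python3 - <<'E'
from h import *
s=arm.read_state();print(s['time_s'],s['eef_pos'],s['orientation'],s['opening'])
t,p,P=cap('top'); sc,ps,Ps=cap('scene')
o=np.zeros((560,800,3),np.uint8)
o[:560,:400]=cv2.resize(sc[225:365,235:335],(400,560),interpolation=cv2.INTER_CUBIC)
o[:360,400:]=cv2.resize(t[120:210,240:340],(400,360),interpolation=cv2.INTER_CUBIC)
o[360:560,400:650]=cv2.resize(t[220:380,180:380],(250,200))
o[360:560,650:]=cv2.resize(sc[180:400,400:565],(150,200))
cv2.imwrite('pics/v1.png',o[:,:,::-1])
E
```

```text
20.65 [439.17401702  45.59319628 196.48870221] [-1.79970639e+02  1.86894375e-03  7.93654437e+01] 4.889654711967534
```

View pics/v1.png

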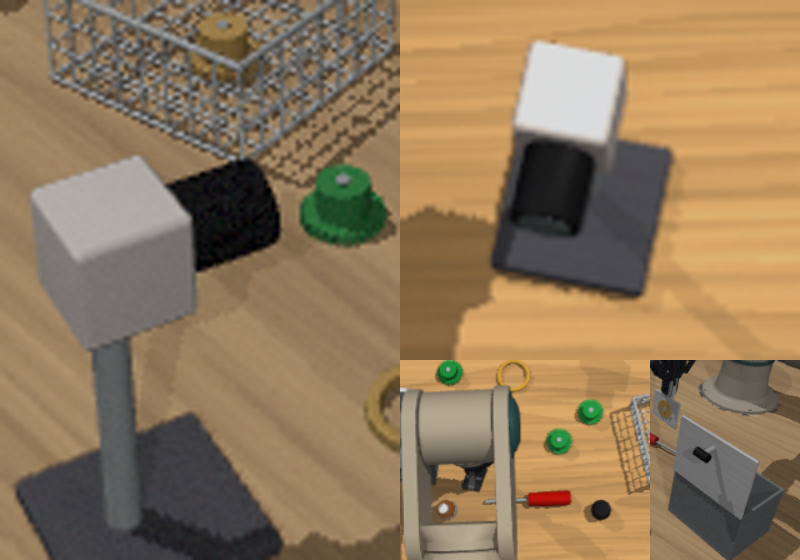

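Picture 9: the plate hangs in the gripper, the flap stands open, and the head-top corners and base are clear in both views. Now refine the viewer's pose.

```bash
python3 - <<'E'
from h import *
p=viewer.camera_params('top');P=np.array(p['pose']);ps=viewer.camera_params('scene');Ps=np.array(ps['pose'])
T=[(273.25,130.5),(296.25,134.5),(291.75,155.5),(268.5,152)];S=[(255.5,288),(243.75,273),(270,265),(282.5,278.3)]
X=[tri([ray(p,P,a),ray(ps,Ps,b)]) for a,b in zip(T,S)]
for x in X: print(x[0].round(1),x[1])
c=np.mean([x[0] for x in X],0)
a=[onz(p,P,t,185) for t in T]; b=[onz(ps,Ps,t,185) for t in S]
for n,q in (('tri',[x[0] for x in X]),('top',a),('scene',b)):
    q=np.array(q); d=(q[0]+q[1]-q[2]-q[3]); e=(q[0]+q[3]-q[1]-q[2]); print(n,q.mean(0).round(1),'yaw',np.degrees(np.arctan2(d[1],d[0])).round(1),(np.degrees(np.arctan2(e[1],e[0]))-90).round(1),np.hypot(*d[:2])/2,np.hypot(*e[:2])/2)
# base in top (z~8): BL,BR,TR
B=[onz(p,P,u,8) for u in [(240+93/4,120+268/4),(240+242/4,120+296/4),(240+272/4,120+148/4)]]
print('base',np.array(B).round(1).tolist(),((B[0]+B[2])/2).round(1))
E
```

```text
[773.2  -4.6 181.9] [np.float64(0.77), np.float64(0.77)]
[763.8 -50.7 179. ] [np.float64(1.57), np.float64(1.57)]
[719.5 -41.  177.7] [np.float64(1.36), np.float64(1.36)]
[728.    4.7 181.5] [np.float64(0.16), np.float64(0.16)]
tri [746.1 -22.9 180. ] yaw -12.1 -11.0 45.71375884815871 46.76177628453274
top [745.  -23.7 185. ] yaw -12.3 -11.2 46.35309755534357 47.531954091174754
scene [749.2 -16.7 185. ] yaw -12.8 -9.8 44.41152808647902 41.37861952437769
base [[706.0, 29.5, 8.0], [687.3, -55.5, 8.0], [775.8, -74.6, 8.0]] [740.9 -22.5   8. ]
```

```bash
python3 - <<'E'
from h import *
t,p,P=cap('top'); g=t.astype(float); L=g.mean(2)
def fit(pts,z):
    q=np.array([onz(p,P,u,z)[:2] for u in pts]); v=cv2.fitLine(q.astype(np.float32),cv2.DIST_HUBER,0,.01,.01).ravel(); r=np.abs((q-v[2:])@[-v[1],v[0]]); return np.degrees(np.arctan2(v[1],v[0])).round(2),v[2:].round(1),r.mean().round(2)
B=g[:,:,0]-g[:,:,2]  # wood red-blue; grey ~0
def cross(row,lo,hi,thr,axis=0,S=B):
    x=np.arange(lo,hi+.01,.1); ys=np.full_like(x,row)
    m=(x,ys) if axis==0 else (ys,x)
    v=cv2.remap(S.astype(np.float32),m[0].astype(np.float32),m[1].astype(np.float32),cv2.INTER_LINEAR).ravel()
    i=np.argmin(np.abs(v-thr)); return x[i]
# head left edge (wood -> grey)
print('headL',fit([(cross(r,264,275,40),r) for r in range(133,151)],185))
print('headTop',fit([(c,cross(c,125,138,40,1)) for c in range(275,295)],185))
print('baseR',fit([(cross(r,298,312,35),r) for r in range(160,191)],8))
print('baseBot',fit([(c,cross(c,183,198,35,1)) for c in range(266,299)],8))
E
```

```text
headL (np.float32(-13.06), array([753.3,   1. ], dtype=float32), np.float64(0.2))
headTop (np.float32(77.24), array([768.7, -29.2], dtype=float32), np.float64(0.16))
baseR (np.float32(-12.67), array([735.8, -64.9], dtype=float32), np.float64(0.16))
baseBot (np.float32(77.51), array([696. , -13.3], dtype=float32), np.float64(0.19))
```

All four edges agree on a viewer yaw of -12.7°, which puts the view point at about (587, 14, 160). The target TCP is (587, 13.8, 181.5) with yaw 77.3°.

carry_out(rows=[[0,0,0,2.1],[0.0014,0.008,-0.0,0],[0,0.016,0.002,0],[0,0.02,0.002,0],[0,0.022,0.003,0],[0,0.022,0.003,0],[0,0.02,0.003,0],[0,0.018,0.002,0],[0,0.014,0,0],[0,0.008,0,0],[0,0.003,0,0],[0,0,0,0]])

```text
time_s: 22.0
eef_pos: [587.1, 14.0, 181.6]
orientation: [-180.0, 0.0, 77.5]
ft_force: [-0.5, 0.2, -2.0]
opening: 4.9
```

carry_out(rows=[[0,0,0,0],[0,0,0,0],[0,0,0,0],[0,0,0,0],[0,0,0,0]])

```text
time_s: 22.5
eef_pos: [586.9, 13.9, 181.9]
orientation: [180.0, 0.0, 77.5]
ft_force: [-0.1, -0.3, -1.9]
opening: 4.7
```

```bash
python3 - <<'E'
from h import *
s=arm.read_state();print(s['time_s'],s['eef_pos'],s['orientation'],s['opening'],s['ft_force'],np.abs(s['qvel']).max())
sc,ps,Ps=cap('scene'); t,p,P=cap('top'); w,pw,Pw=cap('wrist')
xh=np.array([.9755,-.2198,0]);yh=np.array([.2198,.9755,0]);V=np.array([586.9,13.8,160])
C=tool()[:3,3]+[0,0,-21.5]
for n,(a,z) in {'TL':(-15,45),'TR':(15,45),'BL':(-35,-45),'BR':(35,-45)}.items(): print(n,proj(ps,Ps,C+3*xh+a*yh+[0,0,z]).round(1))
print('wheelc',proj(ps,Ps,C+5*xh-[0,0,15]),'lens front',proj(ps,Ps,V+110*xh))
o=np.zeros((600,800,3),np.uint8)
o[:,:500]=cv2.resize(sc[180:360,240:390],(500,600),interpolation=cv2.INTER_CUBIC)
o[:300,500:]=cv2.resize(t[120:280,200:360],(300,300)); o[300:525,500:]=cv2.resize(w,(300,225))
cv2.imwrite('pics/v2.png',o[:,:,::-1])
E
```

```text
22.5 [586.94159858  13.94913379 181.87642512] [1.79990919e+02 5.10260956e-03 7.74671782e+01] 4.673649593814987 [-0.05607447 -0.25003368 -1.8738118 ] 0.08670195116923111
TL [345.  230.8]
TR [354.7 239.3]
BL [337.4 266.6]
BR [358.5 288. ]
wheelc [347.36384846 263.89814637] lens front [293.60027762 275.5959825 ]
```

View pics/v2.png

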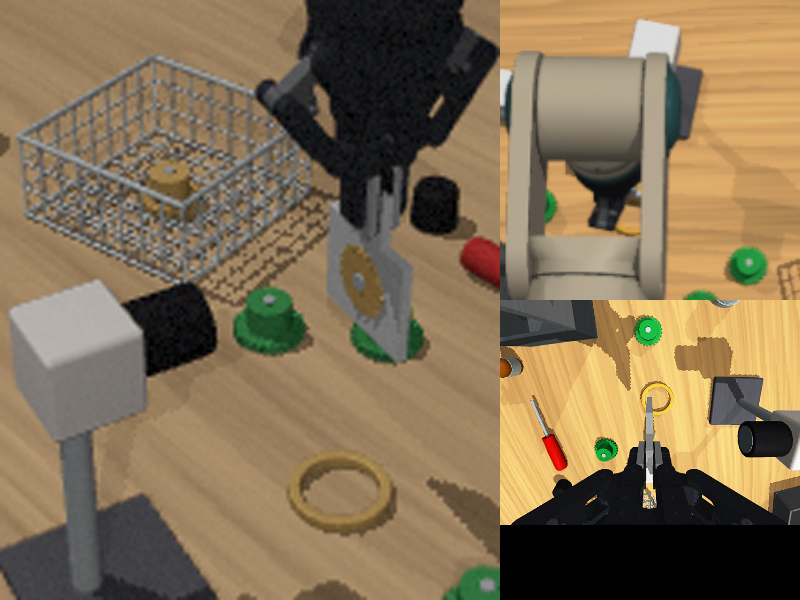

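```bash
python3 - <<'E'
from h import *
w,pw,Pw=cap('wrist')
xh=np.array([.9755,-.2198,0]);yh=np.array([.2198,.9755,0]);V=np.array([586.9,13.8,160])
print('lens front pred',proj(pw,Pw,V+110*xh),'edges',[proj(pw,Pw,V+110*xh+19*np.array(d)) for d in (yh,-yh)],'back',proj(pw,Pw,V+135*xh))
print('plate pred y-edge bottom', proj(pw,Pw,V+35*yh-[0,0,45]),proj(pw,Pw,V+35*yh+[0,0,15]))
cv2.imwrite('pics/v3.png',cv2.resize(w[200:480,230:640,::-1],None,fx=1.9,fy=1.9,interpolation=cv2.INTER_CUBIC))
E
```

```text
lens front pred [541.88888757 297.65296115] edges [array([549.60373376, 261.36123585]), array([534.33492946, 331.49035762])] back [588.79843358 296.89769393]
plate pred y-edge bottom [316.7391709  204.78280627] [316.11428206 238.27460463]
```

View pics/v3.png

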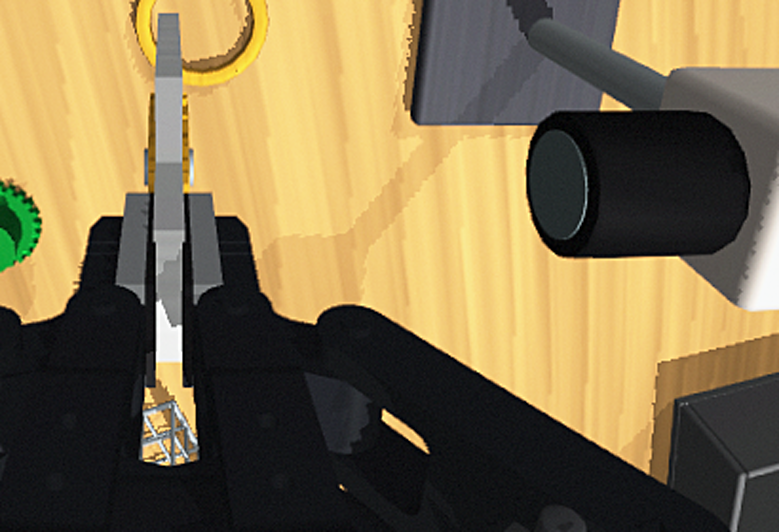

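The last crop shows the lens front nearer the plate than my base-derived estimate (column about 525 against 542 predicted). I'll work out the distance from the rim.

```bash
python3 - <<'E'
from h import *
s=arm.read_state()
pw=viewer.camera_params('wrist');Pw=tool()@np.array(pw['tool_from_camera']);p=viewer.camera_params('top');P=np.array(p['pose'])
xh=np.array([.9755,-.2198,0]);yh=np.array([.2198,.9755,0]);V=np.array([586.9,13.8,160])
a=np.linspace(0,2*np.pi,200)
for d in (95,100,105,110,115):
    for R_ in (19,):
        C=[V+d*xh+R_*(np.cos(t)*yh+[0,0,np.sin(t)]) for t in a]
        w=np.array([proj(pw,Pw,c) for c in C]);t=np.array([proj(p,P,c) for c in C])
        B=np.array([proj(pw,Pw,c+25*xh) for c in C])
        print(d,'wrist L/R',w[:,0].min().round(1),w[:,0].max().round(1),'rows',w[:,1].min().round(1),w[:,1].max().round(1),'back R',B[:,0].max().round(1),'top rows',t[:,1].max().round(1),'cols',t[:,0].min().round(1),t[:,0].max().round(1))
print('meas wrist L',230+527/1.9,'rows',200+112/1.9,200+256/1.9,'R back',230+750/1.9,'top row',120+236/4,'cols',240+112/4,240+185/4)
for h in (0,3): print('plate bottom corner at',proj(pw,Pw,V+35*yh+h*xh-[0,0,45]))
E
```

```text
95 wrist L/R 495.0 534.0 rows 258.7 338.1 back R 586.6 top rows 181.2 cols 266.1 284.4
100 wrist L/R 504.0 544.7 rows 258.7 337.8 back R 596.8 top rows 178.9 cols 266.7 284.9
105 wrist L/R 513.0 555.4 rows 258.7 337.6 back R 606.8 top rows 176.6 cols 267.2 285.4
110 wrist L/R 521.9 565.9 rows 258.7 337.3 back R 616.7 top rows 174.3 cols 267.7 285.9
115 wrist L/R 530.7 576.3 rows 258.7 337.1 back R 626.4 top rows 172.1 cols 268.2 286.4
meas wrist L 507.3684210526316 rows 258.94736842105266 334.7368421052631 R back 624.7368421052631 top row 179.0 cols 268.0 286.25
plate bottom corner at [316.69494753 204.78202455]
plate bottom corner at [322.11020303 204.79413028]
```

```bash
python3 - <<'E'
from h import *
pw=viewer.camera_params('wrist');Pw=tool()@np.array(pw['tool_from_camera']);p=viewer.camera_params('top');P=np.array(p['pose'])
xh=np.array([.9755,-.2198,0]);yh=np.array([.2198,.9755,0])
for z in (0,6,12):
    q=onz(pw,Pw,(230+413/1.9,200+122/1.9),z); u=onz(p,P,(240+242/4,120+296/4),z); print(z,'wrist',(xh@q).round(1),(yh@q).round(1),'top',(xh@u).round(1),(yh@u).round(1))
t=ray(p,P,(240+242/4,120+296/4));w=ray(pw,Pw,(230+413/1.9,200+122/1.9)); x,e=tri([t,w]);print(x,e,xh@x,yh@x)
V=np.array([586.9,13.8,160]);print(xh@V)
E
```

```text
0 wrist 688.4 96.0 top 684.8 97.5
6 wrist 686.2 98.4 top 683.2 97.1
12 wrist 684.0 100.8 top 681.6 96.6
[689.97203533 -55.4992962    4.14963754] [np.float64(1.53), np.float64(1.53)] 685.266465771063 97.51628992718057
569.48771
```

The lens front measures about 101 mm away, while the base and head geometry give about 110 mm. I'll back off 5 mm so either reading is within 5 mm of 11 cm.

carry_out(rows=[[0,-0.002,0,0],[0,-0.003,0,0],[0,0,0,0],[0,0,0,0],[0,0,0,0],[0,0,0,0],[0,0,0,0],[0,0,0,0]])

```text
time_s: 23.5
eef_pos: [582.2, 15.0, 181.8]
orientation: [180.0, 0.0, 77.5]
ft_force: [0.4, 0.5, -1.4]
opening: 5.1
```

```bash
python3 - <<'E'
from h import *
s=arm.read_state();print(s['time_s'],s['eef_pos'],s['orientation'],s['opening'],s['ft_force'],np.abs(s['qvel']).max())
print(arm.sign_off())
E
```

```text
23.5 [582.19344076  15.00119745 181.78416476] [1.79996013e+02 4.57986008e-03 7.74598129e+01] 5.069947617551928 [ 0.40050684  0.48990665 -1.4364012 ] 0.11649058080659201
the job is handed in; nothing more can be done
None
```

The job is handed in at 23.5 s. The worn brass wheel is in the basket, the flap stands open at about 1.7 rad, and the arm is holding the carrier plate upright in front of the lens.

- **Hold:** at hand-in the arm was still, the wrist force was under 2 N, the fingers were firm on the tab (about 5 mm reading), and nothing else was being touched. The last scene and wrist pictures, taken just before a final 5 mm shift back, showed the plate where expected.
- **Position:** by the measured pose, the plate's middle is at about 160 mm height, on the lens axis to within about 2 mm, and within about 0.2° of square to my measured viewer direction.
- **Disagreement over distance:** the lens rim seen directly in the wrist and top views put the plate about 101 mm from the lens. The viewer's base and head put it about 110 mm away. I backed off 5 mm, so the true distance is between about 106 and 115 mm.
- **Viewer direction:** my first corner picks gave about -10.5°. I used -12.7°, because four edge-line fits agreed on it.
- **Refused calls:** my first two move calls had malformed rows and were refused, so nothing moved.

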